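Leak-check the joint of the long gas manifold

ROBOT

A 6-joint arm with a two-finger parallel gripper is mounted at the origin on the work surface. World frame = base frame: x ahead of the robot, y to its left, z up, the work surface at z = 0. Lengths are in m, angles in rad, forces in N, time in s.
With the tool pointing down it reaches from about 0.4 to 0.825 m from the base axis. Payload 7 kg.
Tool frame: the origin (TCP) lies midway between the tips of the shut fingers; the grasp point (between the pads) lies 19 mm behind it; z points along the fingers, x is the direction in which the jaws open and shut, and the axes are right-handed (so a half turn about z gives the same grasp; the last joint's range is limited). The gripper opens to 88 mm and grips with 3 to 60 N. Pads are 19 mm wide; open, the fingers measure 130 mm over their backs; the gripper's body (78 mm by 193 mm) begins 47 mm behind the grasp point.
Start: joints at [1.522, 0.359, 0.012, 0, -1.224, -0.288], TCP at [0.223, 0.637, 0.227] pointing down, gripper open.
Joint ranges: [-3.07, 3.07], [-1.43, 2.12], [-1.02, 1.25], [-3.03, 1.67], [-3.05, -0], [-3.03, 3.03]. Speed limits (rad/s): [2.39, 2.39, 3.01, 3.14, 3.14, 3.14].

INTERFACE

Orientations are given as [roll, pitch, yaw] about the fixed x, y, z axes, in that order (R = Rz(yaw) Ry(pitch) Rx(roll)).
In Python, from station import arm, grab_frame, camera_params gives the robot as it stands.
- The arm moves only by the shell command python3 -m handwheel 'ROWS' [FORCE]. ROWS is JSON, a list that holds one entry, the list of rows, each a list of 5 numbers: the finger opening in m, from 0 to 0.0876, then the shift along the tool's x, y, z in m, then the turn about the tool's z in degrees. A call has 1 to 20 rows; each row is the pose to reach, as a shift and turn from the pose measured when the call began, along the tool's axes at that moment; what a row does not reach only later rows make up. A row lasts 1/12 s, in which the tool goes at most 41.7 mm and 7.16 degrees, less where a joint would pass 70% of its speed; a pose out of reach is approached as far as the arm can. A call with a gripper value outside its range is refused whole. The fingers move at their own pace and stop on an object; FORCE is the grip in N (left out, the last holds). Time passes only in rows, so rows that repeat a pose let the fingers close. It gives the time, the measured TCP pose, the force and the opening at its end, in the units of the state.
- arm.get_state(): the state, without advancing time (a new reading comes with each control period).
- grab_frame(name): name is "scene" or "top"; returns the picture (400x640x3 uint8, blue, green, red); there is no depth.
- camera_params(name): a dict with "intrinsics" (3x3 intrinsics, pixels), "R" (3x3) and "t" (3): a world point X has camera coordinates R X + t. Camera axes: x right, y down, z forward; pixel columns grow to the right and rows downward; lengths in m; the calibration is good to about 2 mm. A picture is of the moment at which its call begins. camera_params takes no time and is no camera call.
- arm.job_done(): hands the job in, once; it reports no verdict.
The state is a dict: "t": time; "q": joint angles; "qd": joint speeds; "joint_efforts": joint torques, N m; "eef_pos": TCP position; "ee_rot": TCP orientation; "force": force on the tool from outside, world axes, zero at the start; "moment": the same for the moment, N m; "width": finger opening in m.
Only numpy, scipy, OpenCV 4.12 (cv2) and the standard library are available. Lean on these libraries where they do the work, as an engineer would, in place of code of your own. Each camera call takes 0.05 s, during which the arm holds its last target.

TASK

Take the leak probe out of its stand and check the joint of the long split manifold: starting at the hose-nozzle end, guide the probe's tip along the whole joint line on top to the plain end, slowly (about 3 cm a second) and about a centimetre above the line, without pressing on the metal. Then lower the probe gently back into its own stand and let go.

Things in the scene. Friction and masses are not known exactly. Their poses are not given: they have to be found in the camera images.
- probe_grip (a point): Leak probe, 0.12 kg, hanging upright in its stand: straight black round handle 22 mm across, 62 mm long (any grasp yaw); under it a white guard disc 56 mm across, 6 mm thick; then a steel shaft 14 mm across, tapering to a 4 mm tip. This point is on the axis in the handle, 35 mm above the disc's upper face, 27 mm below the handle's top; z up the handle. The T-handled tool is not it.
- probe_tip (a point): The lower end (tip) of the leak probe, on its axis, 111 mm below the grip point and 70 mm below the disc's underside; same axes. The shaft tapers over its last 34 mm.
- seam_mid (a point): Mid of the joint line on top of the long manifold: fixed aluminium block 200 x 90 mm, 60 mm high, two halves meeting in a flush 4 mm dark line along its top. x runs along the line from the hose-nozzle end (-100 mm) to the plain end (+100 mm), z up; point on the top face. Bolt heads 4 mm high lie 34 mm either side; brass nozzle sticks out 42 mm. The 100 mm long manifold is not to be checked.
- stand_hole (a point): Centre of the 34 mm through hole in the probe's stand, on top of its upper plate, 90 mm above the bench; z up. Fixed grey plastic bracket, 76 mm square. The probe hangs by its disc on this plate: grip point 41 mm above this point, tip 70 mm below. An identical stand 0.1 to 0.2 m away holds a T-handled key, whose top is 145 mm above the bench.

How it is judged:
On the way, in this order (a step that is already met when the one before it is completed fails the run):
1. the probe tip is at the nozzle end of the joint, just above it, moving slowly (x of probe_tip in the frame of seam_mid between -0.12 and -0.082 m and y of probe_tip in the frame of seam_mid between -0.015 and 0.015 m and z of probe_tip in the frame of seam_mid between -0.003 and 0.025 m and linear speed of probe below 0.08 m/s), for 0.2 s.
2. the tip passes slowly over the joint 60 mm before its middle (x of probe_tip in the frame of seam_mid between -0.07 and -0.05 m and y of probe_tip in the frame of seam_mid between -0.015 and 0.015 m and z of probe_tip in the frame of seam_mid between -0.003 and 0.025 m and linear speed of probe below 0.08 m/s), for 0.15 s.
3. the tip passes slowly over the joint 30 mm before its middle (x of probe_tip in the frame of seam_mid between -0.04 and -0.02 m and y of probe_tip in the frame of seam_mid between -0.015 and 0.015 m and z of probe_tip in the frame of seam_mid between -0.003 and 0.025 m and linear speed of probe below 0.08 m/s), for 0.15 s.
4. the tip passes slowly over the middle of the joint (x of probe_tip in the frame of seam_mid between -0.01 and 0.01 m and y of probe_tip in the frame of seam_mid between -0.015 and 0.015 m and z of probe_tip in the frame of seam_mid between -0.003 and 0.025 m and linear speed of probe below 0.08 m/s), for 0.15 s.
5. the tip passes slowly over the joint 30 mm past its middle (x of probe_tip in the frame of seam_mid between 0.02 and 0.04 m and y of probe_tip in the frame of seam_mid between -0.015 and 0.015 m and z of probe_tip in the frame of seam_mid between -0.003 and 0.025 m and linear speed of probe below 0.08 m/s), for 0.15 s.
6. the tip passes slowly over the joint 60 mm past its middle (x of probe_tip in the frame of seam_mid between 0.05 and 0.07 m and y of probe_tip in the frame of seam_mid between -0.015 and 0.015 m and z of probe_tip in the frame of seam_mid between -0.003 and 0.025 m and linear speed of probe below 0.08 m/s), for 0.15 s.
7. the tip is at the plain end of the joint, just above it, moving slowly (x of probe_tip in the frame of seam_mid between 0.082 and 0.12 m and y of probe_tip in the frame of seam_mid between -0.015 and 0.015 m and z of probe_tip in the frame of seam_mid between -0.003 and 0.025 m and linear speed of probe below 0.08 m/s), for 0.2 s.
8. the probe is lowered, not dropped, through the hole of its own stand (disc 2 to 40 mm above its seat, slower than 0.25 m/s) (horizontal distance between probe_tip and stand_hole below 0.018 m and z of probe_grip in the frame of stand_hole between 0.043 and 0.081 m and linear speed of probe below 0.25 m/s), for 0.1 s.
At the end, for the whole second after the job is handed in: The leak probe hangs in its own stand again: released, at rest, upright within 10 degrees, its disc down on the plate (within 6 mm), its handle within 20 mm of the hole's centre line. The tip has followed the joint within 15 mm sideways and 25 mm above, slower than 80 mm/s (horizontal distance between probe_grip and stand_hole below 0.02 m and z of probe_grip in the frame of stand_hole between 0.033 and 0.047 m and angle between probe_grip's own z axis and vertical below 0.17 rad and linear speed of probe below 0.03 m/s); the robot touches nothing.
It fails at once if the probe is pressed on the long manifold with more than 20 N (contact force between probe and manifold_long above 20 N).
It also fails if it takes over 61 s, if anything falls off the work surface, if the arm or the gripper's body presses on something with over 40 N, if the wrist force passes 120 N, or if a joint passes its speed limit or range.

## Working session

There is one attempt and no reset: what is moved stays moved. The work goes in short steps, Python scripts to look and compute and a shell command to move; the robot and the scene stay as the last step left them, time stands still between calls to the robot, and variables do not carry over. Pictures are saved under pics/ and viewed, and the job is handed in when it is done.

```bash
mkdir -p pics; ls; python3 - <<'E'
from station import arm, grab_frame, camera_params
import cv2,json
s=arm.get_state()
print(s)
for n in("scene","top"):
    cv2.imwrite(f"pics/{n}0.png",grab_frame(n)); p=camera_params(n); print(n,p)
E
```

```text
pics
{'t': 0.0, 'q': array([ 1.52206023e+00,  3.59347893e-01,  1.10339844e-02, -3.26326007e-04,
       -1.22408958e+00, -2.88094158e-01]), 'qd': array([-0.00041334, -0.00177754,  0.00162225, -0.00162844, -0.00045418,
       -0.0001086 ]), 'joint_efforts': array([-4.70285122e-04, -5.82717669e+01,  2.93054473e+01,  6.99723065e+00,
        6.97717478e-03, -1.59897422e-04]), 'eef_pos': array([0.22296117, 0.63658656, 0.22564137]), 'ee_rot': array([-3.14143010e+00, -1.62808828e-03, -1.90773785e+00]), 'force': array([ 0.06166585, -0.42562804, -0.37569495]), 'moment': array([-0.06004294, -0.06705274,  0.01572312]), 'width': 0.08772613408082491}
scene {'intrinsics': array([[440.29118895,   0.        , 317.33193048],
       [  0.        , 440.29118895, 199.55079861],
       [  0.        ,   0.        ,   1.        ]]), 'R': array([[ 0.52124738,  0.85318505,  0.01940197],
       [ 0.59114594, -0.34457267, -0.72925727],
       [-0.61550601,  0.39159284, -0.68396448]]), 't': array([-0.27423838, -0.24021669,  1.28853105])}
top {'intrinsics': array([[362.67619307,   0.        , 319.39179929],
       [  0.        , 362.67619307, 192.96787583],
       [  0.        ,   0.        ,   1.        ]]), 'R': array([[-0.00136622, -0.99868412,  0.05126569],
       [-0.98204603, -0.00833067, -0.1884574 ],
       [ 0.18863649, -0.05060274, -0.98074239]]), 't': array([-0.02825196,  0.54815542,  0.64624346])}
```

View pics/scene0.png

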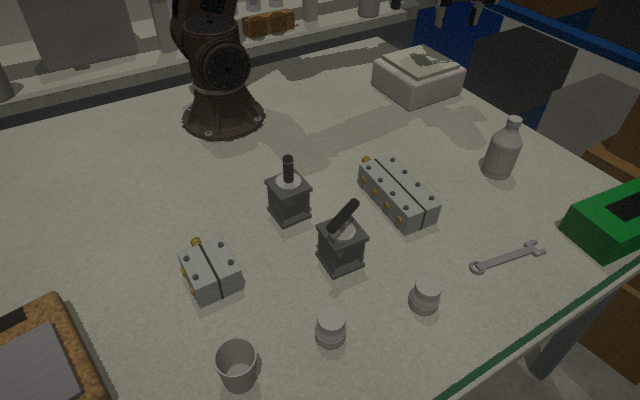

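View pics/top0.png

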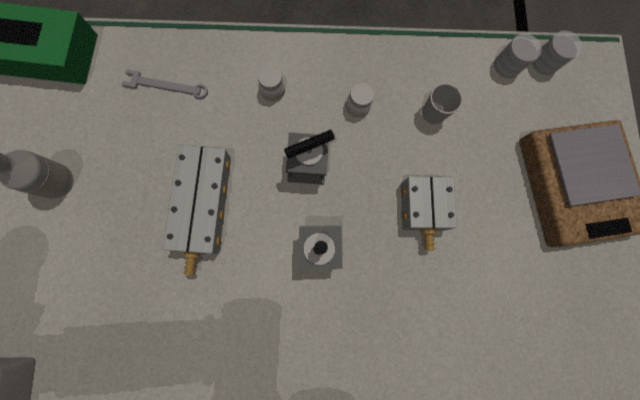

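The long manifold is at top-view (200,200), with its nozzle at (190,262). The probe is at (320,247) and the T-key at (308,150). I'll enlarge both views.

```bash
python3 - <<'E'
import cv2
a=cv2.imread("pics/top0.png")
def crop(im,x,y,w,h,k,name):
    c=cv2.resize(im[y:y+h,x:x+w],None,fx=k,fy=k,interpolation=cv2.INTER_CUBIC)
    c=cv2.convertScaleAbs(c,alpha=1.4,beta=10)
    for i in range(0,w,10):
        cv2.line(c,(i*k,0),(i*k,6 if (x+i)%50 else 14),(0,255,255),1)
        if (x+i)%20==0: cv2.putText(c,str(x+i),(i*k,24),0,.4,(0,255,255))
    for i in range(0,h,10):
        cv2.line(c,(0,i*k),(6,i*k),(0,255,255),1)
        if (y+i)%20==0: cv2.putText(c,str(y+i),(8,i*k+4),0,.4,(0,255,255))
    cv2.imwrite(name,c)
crop(a,150,140,100,140,4,"pics/c1.png")
crop(a,280,210,80,80,7,"pics/c2.png")
b=cv2.imread("pics/scene0.png")
crop(b,250,140,80,100,6,"pics/c3.png")
crop(b,340,140,120,100,6,"pics/c4.png")
E
```

```text
(no output)
```

View pics/c1.png

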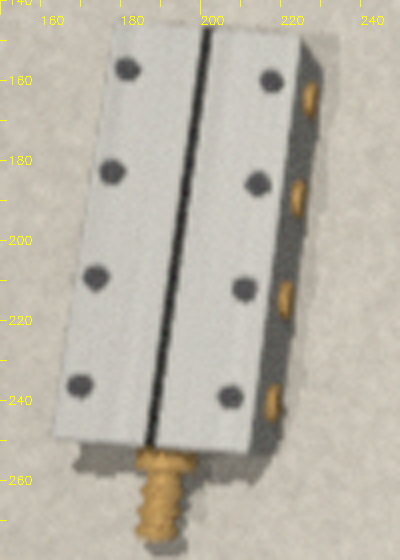

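View pics/c2.png

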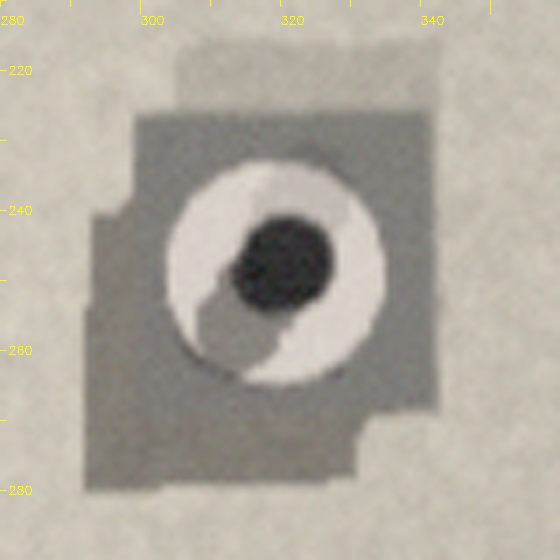

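View pics/c3.png

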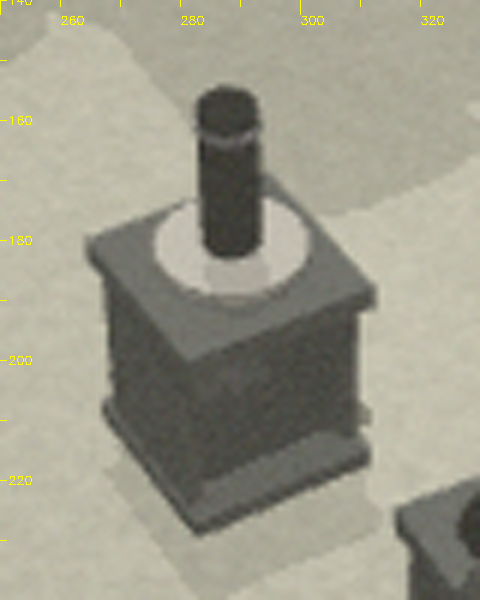

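View pics/c4.png

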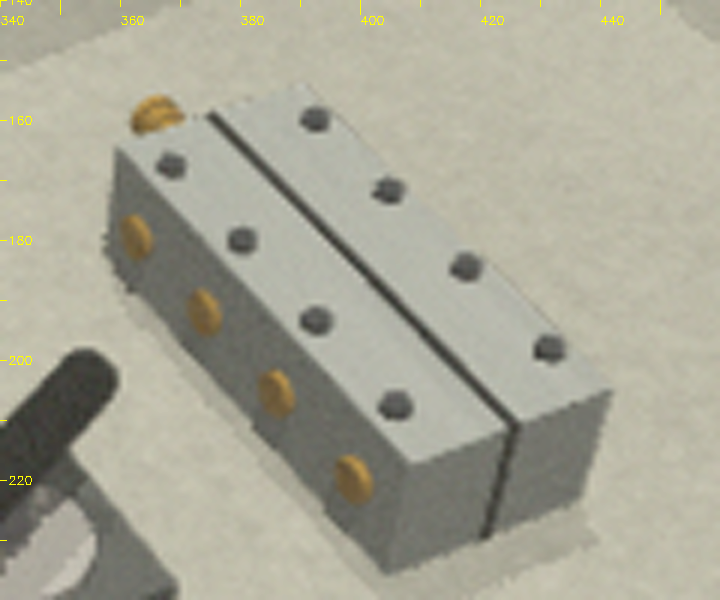

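```bash
cat > h.py <<'E'
import numpy as np
from station import camera_params
def ray(n,u,v):
    p=camera_params(n);R,t=p["R"],p["t"]
    return -R.T@t, R.T@np.linalg.inv(p["intrinsics"])@[u,v,1]
def at(n,u,v,z):
    c,d=ray(n,u,v); return c+d*(z-c[2])/d[2]
def tri(a,b):
    A=[];y=[]
    for n,(u,v) in (("top",a),("scene",b)):
        c,d=ray(n,u,v);d=d/np.linalg.norm(d);P=np.eye(3)-np.outer(d,d);A.append(P);y.append(P@c)
    A=np.vstack(A);y=np.hstack(y);x=np.linalg.lstsq(A,y,rcond=None)[0]
    return x,np.linalg.norm(A@x-y)
E
python3 - <<'E'
from h import *
np.set_printoptions(precision=4,suppress=True)
for nm,a,b,z in [("noz",(187.3,250.8),(374.7,159.2),.06),("plain",(201.7,146.5),(426.3,210.8),.06),
 ("disc",(319.5,248.6),(288.7,180.8),.096),("htop",(321.4,246.7),(287.8,157),.158)]:
    print(nm,at("top",*a,z),at("scene",*b,z),tri(a,b))
n,p=at("top",187.3,250.8,.06),at("top",201.7,146.5,.06)
print(np.linalg.norm(n-p))
n,p=at("scene",374.7,159.2,.06),at("scene",426.3,210.8,.06)
print(np.linalg.norm(n-p))
for u,v in [(135,113),(433,113),(437,410)]: print(at("top",280+u/7,210+v/7,.09))
for u,v in [(90,237),(192,362),(375,288),(270,178)]: print(at("scene",250+u/6,140+v/6,.09))
for n in("top","scene"):print(ray(n,0,0)[0])
E
```

```text
noz [0.4378 0.2146 0.06  ] [0.4402 0.213  0.06  ] (array([0.4378, 0.2152, 0.0576]), np.float64(0.0001405120635436865))
plain [0.6359 0.2005 0.06  ] [0.638  0.2011 0.06  ] (array([0.6368, 0.2015, 0.0585]), np.float64(0.0010295976145103516))
disc [ 0.4406 -0.0242  0.096 ] [ 0.4434 -0.0234  0.096 ] (array([ 0.4411, -0.0233,  0.0943]), np.float64(0.0014653730814824688))
htop [ 0.4412 -0.024   0.158 ] [ 0.441  -0.0224  0.158 ] (array([ 0.4415, -0.0234,  0.1587]), np.float64(0.0009279722458927961))
0.19861030374889468
0.19810912914693526
[0.4804 0.0116 0.09  ]
[ 0.4807 -0.0648  0.09  ]
[ 0.4061 -0.0648  0.09  ]
[ 0.4078 -0.0623  0.09  ]
[ 0.4842 -0.0616  0.09  ]
[0.4831 0.0122 0.09  ]
[0.411  0.0101 0.09  ]
[0.4164 0.0091 0.7386]
[ 1.078  -0.3534  0.7115]
```

```bash
cat >> h.py <<'E'
from scipy.spatial.transform import Rotation as Ro
from station import arm
def shift(target):
    s=arm.get_state(); R=Ro.from_euler("xyz",s["ee_rot"]).as_matrix()
    return 1000*R.T@(np.array(target)-s["eef_pos"])
E
python3 - <<'E'
from h import *
np.set_printoptions(precision=4,suppress=True)
print("bottle",tri((2,162),(514,121)),"key top",tri((331,135),(353,203)), tri((290,152),(332,232)))
print("box",at("scene",375,68,.1),at("scene",412,45,.1),at("scene",463,72,.1),at("scene",415,92,.05))
print(shift([.46,.33,.29]))
E
```

```text
bottle (array([0.5783, 0.4937, 0.1523]), np.float64(0.00730732352891816)) key top (array([ 0.6313, -0.0208,  0.1821]), np.float64(0.030378867462146422)) (array([0.6099, 0.0087, 0.0795]), np.float64(0.034293675365325))
box [0.1232 0.4464 0.1   ] [0.0523 0.6508 0.1   ] [0.2725 0.6612 0.1   ] [0.2283 0.5237 0.05  ]
[ 211.1697 -325.1006  -63.9138]
```

```bash
python3 -m handwheel '[[[0.0876,0.018,-0.028,-0.012,0],[0.0876,0.036,-0.055,-0.024,0],[0.0876,0.054,-0.083,-0.036,0],[0.0876,0.072,-0.111,-0.048,0],[0.0876,0.09,-0.139,-0.06,0],[0.0876,0.108,-0.166,-0.064,0],[0.0876,0.126,-0.194,-0.064,0],[0.0876,0.144,-0.222,-0.064,0],[0.0876,0.162,-0.25,-0.064,0],[0.0876,0.18,-0.277,-0.064,0],[0.0876,0.198,-0.305,-0.064,0],[0.0876,0.211,-0.325,-0.064,0],[0.0876,0.211,-0.325,-0.064,0]]]'; python3 -c "
from h import *
print(shift([.442,-.0235,.25]))"
```

```text
t: 1.18
eef_pos: [0.4616, 0.3269, 0.2899]
ee_rot: [-3.141, -0.003, -1.911]
force: [-0.5, 0.9, -0.2]
width: 0.0876
[336.80100375 -98.37122707  40.74062048]
```

```bash
python3 -m handwheel '[[[0.0876,0.034,-0.01,0.004,0],[0.0876,0.067,-0.02,0.008,0],[0.0876,0.101,-0.03,0.012,0],[0.0876,0.135,-0.039,0.016,0],[0.0876,0.168,-0.049,0.02,0],[0.0876,0.202,-0.059,0.024,0],[0.0876,0.236,-0.069,0.028,0],[0.0876,0.27,-0.079,0.032,0],[0.0876,0.303,-0.088,0.036,0],[0.0876,0.325,-0.095,0.039,0],[0.0876,0.337,-0.098,0.041,0],[0.0876,0.337,-0.098,0.041,0],[0.0876,0.337,-0.098,0.041,0]]]'; python3 -c "
from h import *
print(shift([.442,-.0235,.112]), arm.get_state()['q'])
import cv2
from station import grab_frame
cv2.imwrite('pics/s1.png',grab_frame('scene'))"
```

```text
t: 2.27
eef_pos: [0.4414, -0.0239, 0.2496]
ee_rot: [3.141, -0.003, -1.912]
force: [-0.4, 0.4, 0.6]
width: 0.0875
[ -0.96717041  -0.46435994 137.58586697] [ 0.3964272  -0.05314472 -0.43388029  0.0019792  -1.19187185  0.83193765]
```

View pics/s1.png

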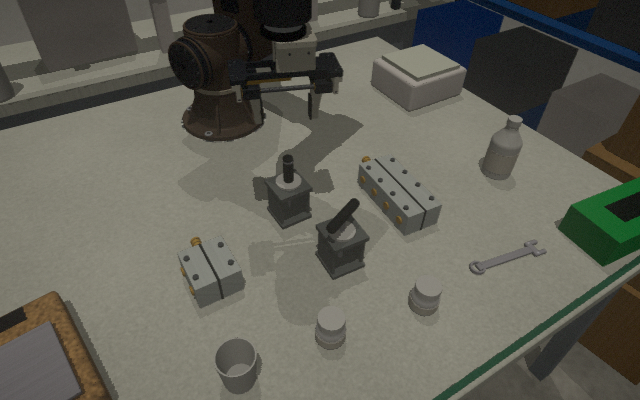

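The gripper shows at about (285,80), which looks well short of the probe at (288,160). I'll check this against the projection and the top view before going down.

```bash
python3 - <<'E'
from h import *
import cv2
from station import grab_frame
s=arm.get_state(); print(s['eef_pos'],s['t'])
for n in("scene","top"):
    p=camera_params(n)
    for nm,X in (("tcp",s['eef_pos']),("base",[0,0,0]),("handletop",[.442,-.0235,.158]),("start",[.223,.637,.227])):
        c=p["R"]@X+p["t"]; u=p["intrinsics"]@c; print(n,nm,u[:2]/u[2])
cv2.imwrite('pics/t1.png',grab_frame('top'))
cv2.imwrite('pics/s2.png',grab_frame('scene'))
E
```

```text
[ 0.44161476 -0.02338291  0.24975193] 2.3167
scene tcp [286.20605413 118.91887124]
scene base [223.62464836 117.46873061]
scene handletop [287.54627353 157.41438429]
scene start [455.16236878  25.11629857]
top tcp [324.8421825  243.43355699]
top base [303.53661129 500.59639667]
top handletop [321.10061228 246.1932495 ]
top start [-227.05794643  428.14861988]
```

View pics/t1.png

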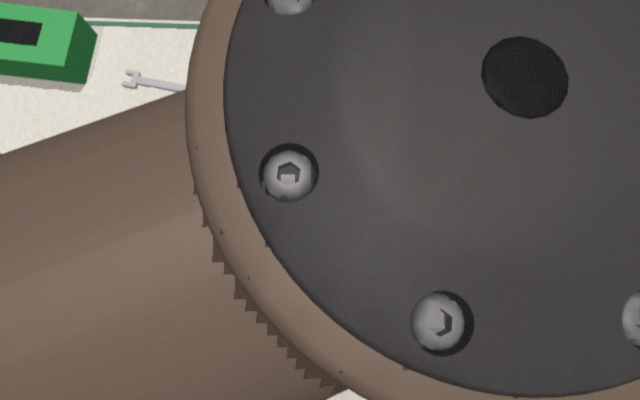

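View pics/s2.png

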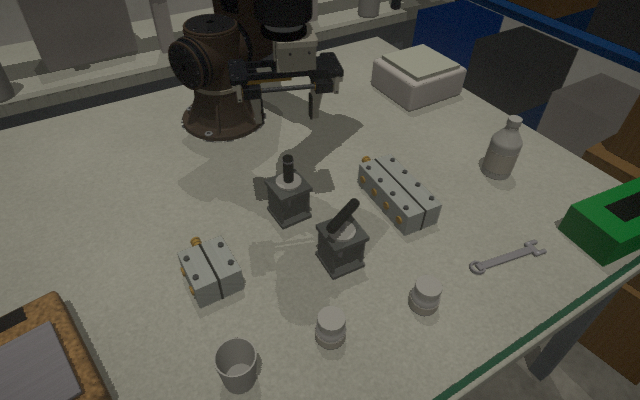

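The fingers are at about (258,118) and (313,118). Their midpoint matches the projected TCP (286,119), so the gripper is above the handle and I can descend.

```bash
python3 -m handwheel '[[[0.0876,-0.001,0,0.015,0],[0.0876,-0.001,0,0.035,0],[0.0876,-0.001,0,0.055,0],[0.0876,-0.001,0,0.075,0],[0.0876,-0.001,0,0.095,0],[0.0876,-0.001,0,0.11,0],[0.0876,-0.001,0,0.122,0],[0.0876,-0.001,0,0.132,0],[0.0876,-0.001,0,0.1375,0],[0.0876,-0.001,0,0.1375,0],[0.0876,-0.001,0,0.1375,0]]]' 30; python3 -c "
from h import *
print(shift([.442,-.0235,.112]))
import cv2
from station import grab_frame
cv2.imwrite('pics/s3.png',cv2.resize(grab_frame('scene')[60:260,200:400],None,fx=3,fy=3))"
```

```text
t: 3.33
eef_pos: [0.4423, -0.0217, 0.1125]
ee_rot: [-3.141, -0.003, -1.909]
force: [0.2, -0.5, 0.6]
width: 0.0875
[ 1.80288718 -0.3237191   0.4813237 ]
```

View pics/s3.png

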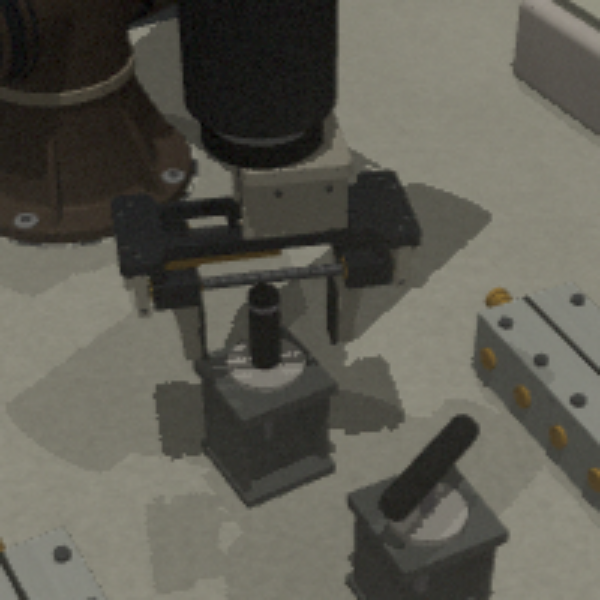

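The handle, at crop (264,325), stands between the two fingers at crop (200,320) and (335,310). Closing.

```bash
python3 -m handwheel '[[[0.04,0.002,0,0,0],[0.03,0.002,0,0,0],[0.02,0.002,0,0,0],[0.01,0.002,0,0,0],[0.01,0.002,0,0,0],[0.01,0.002,0,0,0],[0.01,0.002,0,0,0],[0.01,0.002,0,0,0],[0.01,0.002,0,0,0],[0.01,0.002,0,0,0],[0.01,0.002,0,0,0],[0.01,0.002,0,0,0]]]' 30; python3 -c "
from h import *
s=arm.get_state();print(s['eef_pos'],s['width'],s['force'])"
```

```text
t: 4.38
eef_pos: [0.4419, -0.0236, 0.1128]
ee_rot: [-3.141, -0.002, -1.909]
force: [0.0, -0.7, 0.3]
width: 0.0213
[ 0.44186427 -0.02362403  0.11281045] 0.021297497408330066 [ 0.01651433 -0.68168386  0.26151725]
```

```bash
python3 -m handwheel '[[[0.01,0,0,-0.005,0],[0.01,0,0,-0.015,0],[0.01,0,0,-0.03,0],[0.01,0,0,-0.045,0],[0.01,0,0,-0.06,0],[0.01,0,0,-0.075,0],[0.01,0,0,-0.09,0],[0.01,0,0,-0.1,0],[0.01,0,0,-0.105,0],[0.01,0,0,-0.105,0]]]' 30; python3 -c "
from h import *
s=arm.get_state();print(s['eef_pos'],s['width'],s['force'])
print(shift([.438,.214,.195]))
import cv2
from station import grab_frame
cv2.imwrite('pics/s4.png',cv2.resize(grab_frame('scene')[60:260,200:400],None,fx=3,fy=3))"
```

```text
t: 5.22
eef_pos: [0.4423, -0.0232, 0.2188]
ee_rot: [-3.139, -0.001, -1.909]
force: [0.4, -0.5, -0.3]
width: 0.0214
[ 0.44229845 -0.02321467  0.21876264] 0.021367324094158455 [ 0.36183509 -0.52315649 -0.3294013 ]
[-222.36317897   82.8423306    23.36032763]
```

View pics/s4.png

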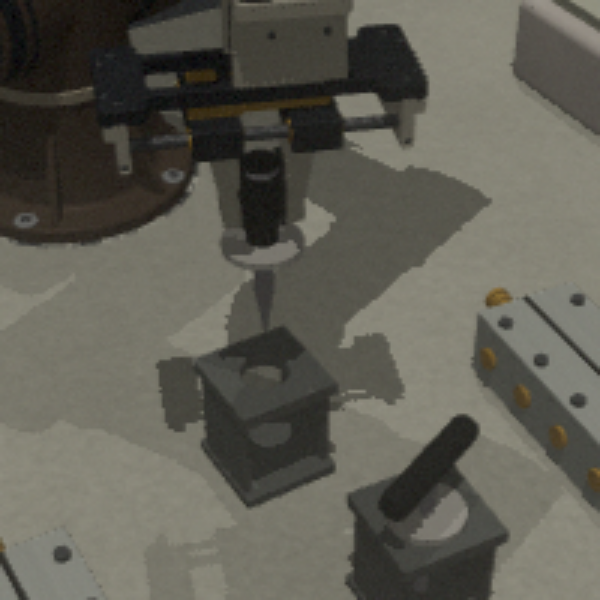

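The probe is held upright with its tip at crop (266,328). The empty hole is at about crop (268,378).

```bash
python3 - <<'E'
from h import *
s=arm.get_state()
print(at("scene",200+266/3,60+329/3,s['eef_pos'][2]-.0928), s['eef_pos'])
import cv2
from station import grab_frame
cv2.imwrite('pics/s5.png',cv2.convertScaleAbs(cv2.resize(grab_frame('scene')[160:235,255:325],None,fx=8,fy=8,interpolation=cv2.INTER_CUBIC),alpha=1.6))
E
```

```text
[ 0.44193924 -0.02180622  0.12500331] [ 0.44181266 -0.02332064  0.21780331]
```

View pics/s5.png

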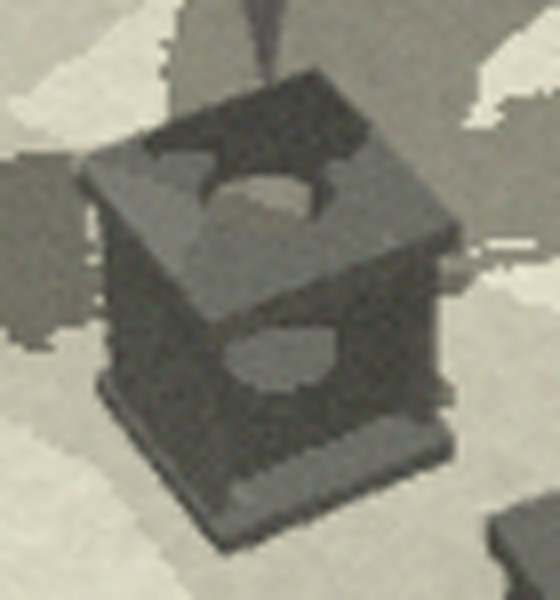

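```bash
python3 -m handwheel '[[[0.01,-0.008,0.003,0,0],[0.01,-0.025,0.009,0.002,0],[0.01,-0.045,0.017,0.004,0],[0.01,-0.065,0.024,0.006,0],[0.01,-0.087,0.032,0.009,0],[0.01,-0.109,0.041,0.012,0],[0.01,-0.131,0.049,0.014,0],[0.01,-0.153,0.057,0.016,0],[0.01,-0.175,0.065,0.018,0],[0.01,-0.195,0.073,0.02,0],[0.01,-0.212,0.079,0.022,0],[0.01,-0.222,0.083,0.023,0],[0.01,-0.222,0.083,0.023,0],[0.01,-0.222,0.083,0.023,0]]]' 30; python3 -c "
from h import *
print('hole',at('scene',288.2,186.9,.09))
s=arm.get_state();print(s['eef_pos'],s['width'],s['force'])
print(shift([.438,.214,.165]))
import cv2
from station import grab_frame
cv2.imwrite('pics/s6.png',cv2.convertScaleAbs(cv2.resize(grab_frame('scene')[90:240,330:450],None,fx=5,fy=5,interpolation=cv2.INTER_CUBIC),alpha=1.5))"; cp pics/s6.png pics/s6b.png
```

```text
t: 6.48
eef_pos: [0.4363, 0.2136, 0.1929]
ee_rot: [3.141, -0.004, -1.908]
force: [0.5, 0.2, -0.9]
width: 0.0218
hole [ 0.45408539 -0.03058703  0.09      ]
[0.43633974 0.21357967 0.19294686] 0.021776539458304524 [ 0.47835388  0.21695532 -0.89270805]
[-1.05653611 -1.44671131 27.94192257]
```

View pics/s6.png

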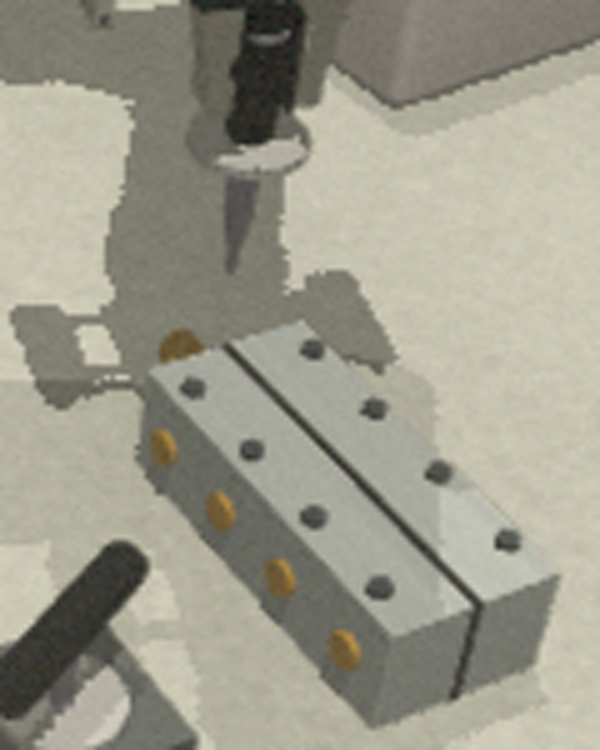

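The probe looks tilted in the grip. Its tip is at crop (232,272) and its handle top at about (275,25). I'll estimate the tilt about the jaw axis.

```bash
python3 - <<'E'
from h import *
s=arm.get_state(); R=Ro.from_euler("xyz",s["ee_rot"]).as_matrix()
p=camera_params("scene")
def pr(X):
    u=p["intrinsics"]@(p["R"]@X+p["t"]); return u[:2]/u[2]
print("measured tip",376.4,144.4)
g=s['eef_pos']-.0182*R[:,2]   # grip point
for d in range(-4,22,2):
    a=np.radians(d); ax=np.sin(a)*R[:,1]+np.cos(a)*R[:,2]
    print(d,((pr(g+.111*ax)-[330,90])*5).round(),((pr(g+.038*ax)-[330,90])*5).round(),((pr(g-.027*ax)-[330,90])*5).round(),(g+.111*ax).round(4))
E
```

```text
measured tip 376.4 144.4
-4 [233. 283.] [248. 144.] [263.   8.] [0.4436 0.2103 0.1007]
-2 [230. 278.] [247. 142.] [263.   9.] [0.44   0.2115 0.1005]
0 [228. 274.] [246. 141.] [264.  10.] [0.4363 0.2128 0.1004]
2 [225. 269.] [245. 139.] [265.  12.] [0.4326 0.2141 0.1005]
4 [223. 264.] [244. 137.] [266.  13.] [0.429  0.2154 0.1007]
6 [220. 258.] [243. 135.] [266.  14.] [0.4254 0.2167 0.101 ]
8 [218. 253.] [242. 134.] [267.  15.] [0.4217 0.218  0.1015]
10 [216. 247.] [242. 132.] [267.  17.] [0.4181 0.2192 0.1021]
12 [213. 241.] [241. 130.] [268.  18.] [0.4145 0.2205 0.1029]
14 [211. 235.] [240. 127.] [269.  20.] [0.411  0.2217 0.1037]
16 [209. 229.] [239. 125.] [269.  21.] [0.4074 0.223  0.1047]
18 [207. 223.] [238. 123.] [270.  23.] [0.404  0.2242 0.1059]
20 [205. 216.] [238. 121.] [270.  25.] [0.4005 0.2254 0.1071]
```

The predicted image of an upright probe, tip (228,274), agrees with what I see. The lean is only perspective and the tilt is about 0°. I'll lower it to 12 mm above the line.

```bash
python3 -m handwheel '[[[0.01,-0.001,-0.001,0.004,0],[0.01,-0.001,-0.001,0.008,0],[0.01,-0.001,-0.001,0.012,0],[0.01,-0.001,-0.001,0.016,0],[0.01,-0.001,-0.001,0.02,0],[0.01,-0.001,-0.001,0.024,0],[0.01,-0.001,-0.001,0.027,0],[0.01,-0.001,-0.001,0.028,0],[0.01,-0.001,-0.001,0.028,0],[0.01,-0.001,-0.001,0.028,0],[0.01,-0.001,-0.001,0.028,0],[0.01,-0.001,-0.001,0.028,0]]]' 30; python3 -c "
from h import *
s=arm.get_state();print(s['eef_pos'],s['width'],s['force'])
print(shift([.4876,.2106,.165]))
import cv2
from station import grab_frame
cv2.imwrite('pics/s7.png',cv2.convertScaleAbs(cv2.resize(grab_frame('scene')[110:220,340:450],None,fx=5,fy=5,interpolation=cv2.INTER_CUBIC),alpha=1.5))"
```

```text
t: 7.53
eef_pos: [0.4378, 0.2138, 0.1654]
ee_rot: [3.141, -0.003, -1.909]
force: [0.7, 0.7, -0.9]
width: 0.0213
[0.4377974  0.21376646 0.16543601] 0.021294765267667028 [ 0.67871738  0.69725139 -0.92404344]
[-13.53356348 -48.03345986   0.3810804 ]
```

View pics/s7.png

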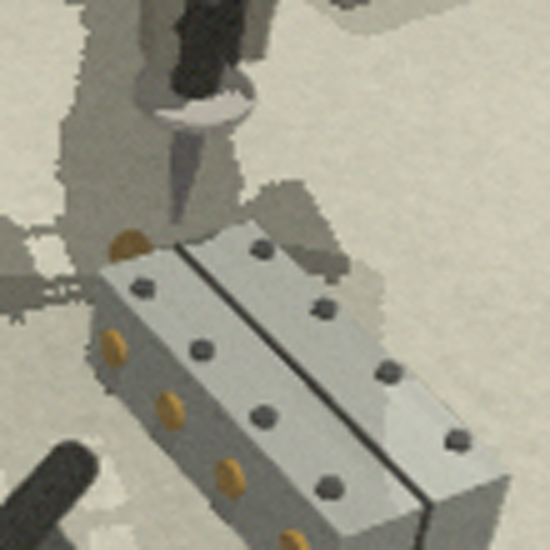

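The tip is at crop (178,222), just above the seam's nozzle end at (175,246), about 12 mm up. Starting the sweep.

```bash
python3 -m handwheel '[[[0.01,-0.0007,-0.0024,0,0],[0.01,-0.0013,-0.0048,0,0],[0.01,-0.002,-0.0072,0,0],[0.01,-0.0027,-0.0096,0,0],[0.01,-0.0034,-0.012,0,0],[0.01,-0.004,-0.0144,0,0],[0.01,-0.0047,-0.0168,0,0],[0.01,-0.0054,-0.0193,0,0],[0.01,-0.006,-0.0217,0,0],[0.01,-0.0067,-0.0241,0,0],[0.01,-0.0074,-0.0265,0,0],[0.01,-0.008,-0.0289,0,0],[0.01,-0.0087,-0.0313,0,0],[0.01,-0.0094,-0.0337,0,0],[0.01,-0.01,-0.0361,0,0],[0.01,-0.0107,-0.0385,0,0],[0.01,-0.0114,-0.0409,0,0],[0.01,-0.0121,-0.0433,0,0],[0.01,-0.0127,-0.0457,0,0],[0.01,-0.0134,-0.0481,0,0]]]' 30; python3 -c "
from h import *
print(shift([.5375,.2075,.165]))"
```

```text
t: 9.25
eef_pos: [0.4878, 0.2104, 0.1653]
ee_rot: [3.141, -0.003, -1.909]
force: [0.1, 0.4, -1.6]
width: 0.0216
[-13.73247085 -47.83178436   0.25678007]
```

```bash
python3 -m handwheel '[[[0.01,-0.0007,-0.0024,0,0],[0.01,-0.0013,-0.0048,0,0],[0.01,-0.002,-0.0072,0,0],[0.01,-0.0027,-0.0096,0,0],[0.01,-0.0034,-0.012,0,0],[0.01,-0.004,-0.0144,0,0],[0.01,-0.0047,-0.0168,0,0],[0.01,-0.0054,-0.0193,0,0],[0.01,-0.006,-0.0217,0,0],[0.01,-0.0067,-0.0241,0,0],[0.01,-0.0074,-0.0265,0,0],[0.01,-0.008,-0.0289,0,0],[0.01,-0.0087,-0.0313,0,0],[0.01,-0.0094,-0.0337,0,0],[0.01,-0.01,-0.0361,0,0],[0.01,-0.0107,-0.0385,0,0],[0.01,-0.0114,-0.0409,0,0],[0.01,-0.0121,-0.0433,0,0],[0.01,-0.0127,-0.0457,0,0],[0.01,-0.0134,-0.0481,0,0]]]' 30; python3 -c "
from h import *
print(shift([.5875,.2042,.165]))
import cv2
from station import grab_frame
cv2.imwrite('pics/s8.png',cv2.convertScaleAbs(cv2.resize(grab_frame('scene')[110:220,340:450],None,fx=5,fy=5,interpolation=cv2.INTER_CUBIC),alpha=1.5))"
```

```text
t: 10.92
eef_pos: [0.5379, 0.2071, 0.1653]
ee_rot: [3.141, -0.003, -1.909]
force: [-0.1, -0.5, -0.4]
width: 0.0217
[-13.74361001 -47.73246059   0.23109935]
```

View pics/s8.png

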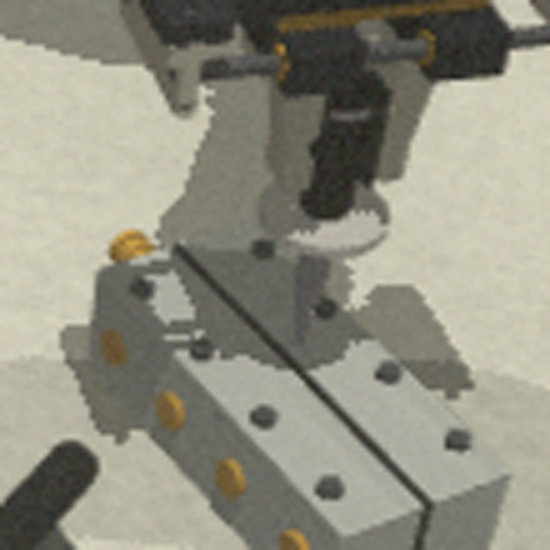

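The tip is at crop (300,343), and the line directly below it is at about (298,366), so it is still centred and about 12 mm up. I'll carry on.

```bash
python3 -m handwheel '[[[0.01,-0.0007,-0.0024,0,0],[0.01,-0.0013,-0.0048,0,0],[0.01,-0.002,-0.0072,0,0],[0.01,-0.0027,-0.0096,0,0],[0.01,-0.0034,-0.012,0,0],[0.01,-0.004,-0.0144,0,0],[0.01,-0.0047,-0.0168,0,0],[0.01,-0.0054,-0.0193,0,0],[0.01,-0.006,-0.0217,0,0],[0.01,-0.0067,-0.0241,0,0],[0.01,-0.0074,-0.0265,0,0],[0.01,-0.008,-0.0289,0,0],[0.01,-0.0087,-0.0313,0,0],[0.01,-0.0094,-0.0337,0,0],[0.01,-0.01,-0.0361,0,0],[0.01,-0.0107,-0.0385,0,0],[0.01,-0.0114,-0.0409,0,0],[0.01,-0.0121,-0.0433,0,0],[0.01,-0.0127,-0.0457,0,0],[0.01,-0.0134,-0.0481,0,0]]]' 30; python3 -c "
from h import *
print(shift([.637,.201,.165]))"
```

```text
t: 12.63
eef_pos: [0.5883, 0.2037, 0.1652]
ee_rot: [3.141, -0.003, -1.909]
force: [0.1, 0.1, -0.2]
width: 0.0214
[-13.56249562 -46.83228384   0.10169806]
```

```bash
python3 -m handwheel '[[[0.01,-0.0007,-0.0024,0,0],[0.01,-0.0013,-0.0048,0,0],[0.01,-0.002,-0.0072,0,0],[0.01,-0.0027,-0.0096,0,0],[0.01,-0.0034,-0.012,0,0],[0.01,-0.004,-0.0144,0,0],[0.01,-0.0047,-0.0168,0,0],[0.01,-0.0054,-0.0193,0,0],[0.01,-0.006,-0.0217,0,0],[0.01,-0.0067,-0.0241,0,0],[0.01,-0.0074,-0.0265,0,0],[0.01,-0.008,-0.0289,0,0],[0.01,-0.0087,-0.0313,0,0],[0.01,-0.0094,-0.0337,0,0],[0.01,-0.01,-0.0361,0,0],[0.01,-0.0107,-0.0385,0,0],[0.01,-0.0114,-0.0409,0,0],[0.01,-0.0121,-0.0433,0,0],[0.01,-0.0127,-0.0457,0,0],[0.01,-0.0134,-0.0475,0,0]]]' 30;  python3 -m handwheel '[[[0.01,0,0,0,0],[0.01,0,0,0,0],[0.01,0,0,0,0],[0.01,0,0,0,0]]]' 30; python3 -c "
from h import *
print(shift([.440,.20,.24]))
import cv2
from station import grab_frame
cv2.imwrite('pics/s9.png',cv2.convertScaleAbs(cv2.resize(grab_frame('scene')[120:230,360:470],None,fx=5,fy=5,interpolation=cv2.INTER_CUBIC),alpha=1.5))"
```

```text
t: 14.3
eef_pos: [0.6379, 0.2006, 0.1651]
ee_rot: [3.141, -0.003, -1.909]
force: [-0.1, 0.0, -1.4]
width: 0.0216
t: 14.63
eef_pos: [0.6378, 0.2006, 0.1651]
ee_rot: [3.141, -0.003, -1.909]
force: [-0.2, 0.1, -1.4]
width: 0.0218
[ 66.42452927 186.39483857 -74.63961062]
```

View pics/s9.png

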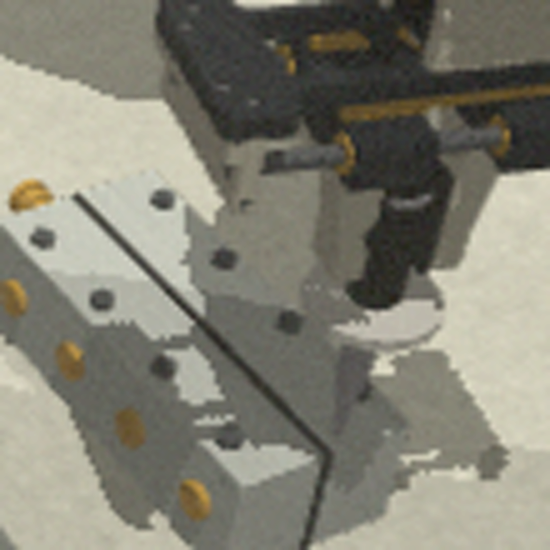

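The tip is at crop (342,428), just above the plain end at (328,453), so the sweep is complete. Next I lift it and work out the return.

```bash
python3 -m handwheel '[[[0.01,0,0,-0.004,0],[0.01,0,0,-0.012,0],[0.01,0,0,-0.025,0],[0.01,0,0,-0.04,0],[0.01,0,0,-0.055,0],[0.01,0,0,-0.07,0],[0.01,0,0,-0.08,0],[0.01,0,0,-0.085,0],[0.01,0,0,-0.085,0]]]' 30; python3 -c "
from h import *
print('plate',at('scene',288.5,184.4,.09))
print(shift([.444,-.025,.22]))"
```

```text
t: 15.43
eef_pos: [0.6384, 0.2011, 0.2518]
ee_rot: [-3.14, -0.001, -1.909]
force: [0.6, 0.5, -1.2]
width: 0.0212
plate [ 0.44733357 -0.02616676  0.09      ]
[277.75742573 108.41935049  32.04062581]
```

```bash
python3 -m handwheel '[[[0.01,0.01,0.004,0,0],[0.01,0.028,0.011,0,0],[0.01,0.048,0.019,0,0],[0.01,0.069,0.027,0,0],[0.01,0.09,0.035,0,0],[0.01,0.111,0.043,0,0],[0.01,0.132,0.052,0,0],[0.01,0.153,0.06,0,0],[0.01,0.174,0.068,0.004,0],[0.01,0.195,0.076,0.009,0],[0.01,0.216,0.084,0.014,0],[0.01,0.237,0.092,0.019,0],[0.01,0.255,0.1,0.024,0],[0.01,0.269,0.105,0.028,0],[0.01,0.278,0.108,0.032,0],[0.01,0.278,0.108,0.032,0],[0.01,0.278,0.108,0.032,0],[0.01,0.278,0.108,0.032,0]]]' 30; python3 -c "
from h import *
s=arm.get_state();print(s['eef_pos'],s['force'])
print(shift([.444,-.025,.113]))
import cv2
from station import grab_frame
cv2.imwrite('pics/s10.png',cv2.convertScaleAbs(cv2.resize(grab_frame('scene')[130:230,240:340],None,fx=6,fy=6,interpolation=cv2.INTER_CUBIC),alpha=1.5))"
```

```text
t: 16.93
eef_pos: [0.445, -0.0251, 0.2202]
ee_rot: [-3.14, -0.001, -1.909]
force: [-0.3, 0.2, -0.7]
width: 0.0217
[ 0.44499095 -0.02511186  0.22018536] [-0.28768175  0.15218825 -0.68726748]
[9.43406079e-02 1.18236062e+00 1.07183435e+02]
```

View pics/s10.png

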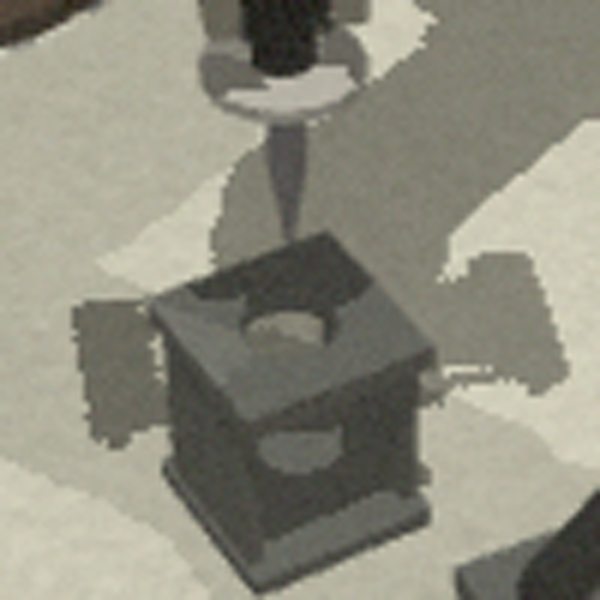

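The tip is above the plate centre: the point under it is at about (289,323) and the plate's diagonals cross at about (287,326). Lowering.

```bash
python3 -m handwheel '[[[0.01,0,0.0005,0.004,0],[0.01,0,0.001,0.012,0],[0.01,0,0.001,0.022,0],[0.01,0,0.001,0.032,0],[0.01,0,0.001,0.042,0],[0.01,0,0.001,0.05,0],[0.01,0,0.001,0.057,0],[0.01,0,0.001,0.064,0],[0.01,0,0.001,0.071,0],[0.01,0,0.001,0.077,0],[0.01,0,0.001,0.083,0],[0.01,0,0.001,0.089,0],[0.01,0,0.001,0.094,0],[0.01,0,0.001,0.098,0],[0.01,0,0.001,0.101,0],[0.01,0,0.001,0.103,0],[0.01,0,0.001,0.103,0]]]' 30; python3 -c "
from h import *
s=arm.get_state();print(s['eef_pos'],s['force'])
print(shift([.444,-.025,.1125]))
import cv2
from station import grab_frame
cv2.imwrite('pics/s11.png',cv2.convertScaleAbs(cv2.resize(grab_frame('scene')[130:230,240:340],None,fx=6,fy=6,interpolation=cv2.INTER_CUBIC),alpha=1.5))"
```

```text
t: 18.4
eef_pos: [0.4441, -0.0249, 0.1168]
ee_rot: [-3.14, -0.002, -1.909]
force: [-0.1, -0.6, -0.0]
width: 0.0214
[ 0.44410913 -0.02485474  0.11683977] [-0.11825986 -0.57084696 -0.01008766]
[0.16662911 0.06126614 4.33994514]
```

View pics/s11.png

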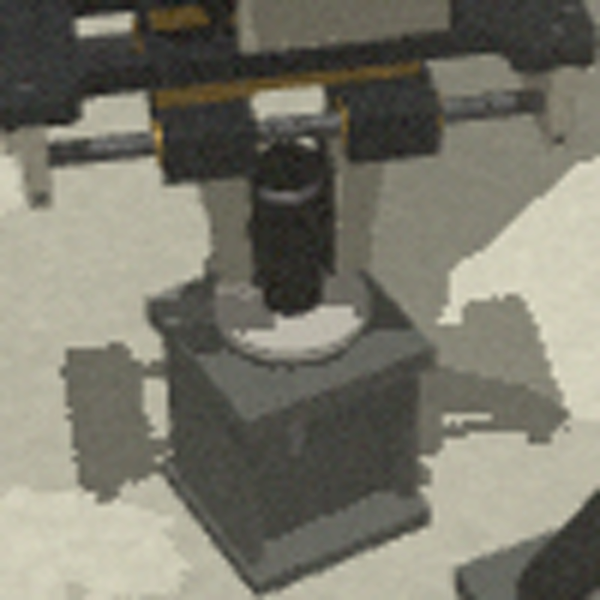

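The shaft is in the hole. The disc, at crop (293,325), is about 4 mm above the plate with no contact force. I'll do the last few millimetres.

```bash
python3 -m handwheel '[[[0.01,0,0,0.0005,0],[0.01,0,0,0.001,0],[0.01,0,0,0.0015,0],[0.01,0,0,0.002,0],[0.01,0,0,0.0025,0],[0.01,0,0,0.003,0],[0.01,0,0,0.0035,0],[0.01,0,0,0.004,0],[0.01,0,0,0.004,0],[0.01,0,0,0.004,0]]]' 30
```

```text
t: 19.28
eef_pos: [0.4443, -0.0249, 0.1131]
ee_rot: [-3.14, -0.001, -1.909]
force: [-0.9, 0.7, -0.8]
width: 0.0215
```

```bash
python3 -m handwheel '[[[0.024,0,0,0.0005,0],[0.027,0,0,0.0005,0],[0.03,0,0,0.0005,0],[0.035,0,0,0.0005,0],[0.045,0,0,0.0005,0],[0.06,0,0,0.0005,0],[0.075,0,0,0.0005,0],[0.0876,0,0,0.0005,0],[0.0876,0,0,0.0005,0],[0.0876,0,0,0.0005,0],[0.0876,0,0,0.0005,0],[0.0876,0,0,0.0005,0]]]'; python3 -c "
import cv2
from station import grab_frame
cv2.imwrite('pics/s12.png',cv2.convertScaleAbs(cv2.resize(grab_frame('scene')[130:230,240:340],None,fx=6,fy=6,interpolation=cv2.INTER_CUBIC),alpha=1.5))"
```

```text
t: 20.28
eef_pos: [0.4442, -0.0249, 0.1126]
ee_rot: [-3.14, -0.001, -1.908]
force: [0.2, -0.2, -0.7]
width: 0.0828
```

View pics/s12.png

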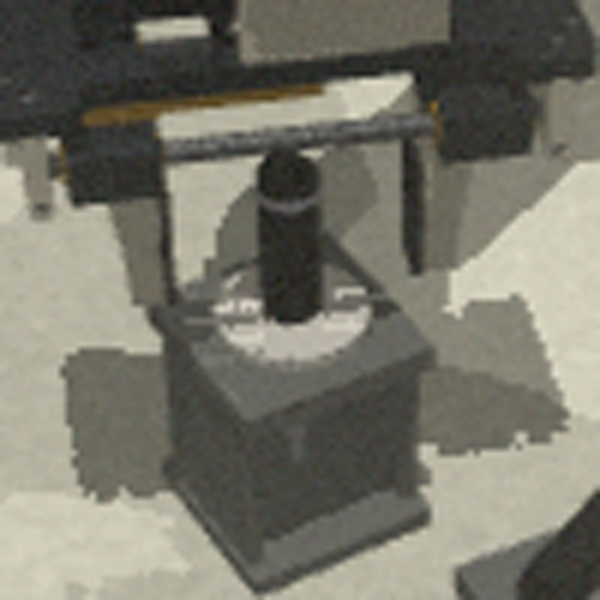

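The fingers are clear and the handle at (290,240) is upright, with the disc on the plate. Retreating straight up.

```bash
python3 -m handwheel '[[[0.0876,0,0,-0.005,0],[0.0876,0,0,-0.015,0],[0.0876,0,0,-0.03,0],[0.0876,0,0,-0.05,0],[0.0876,0,0,-0.07,0],[0.0876,0,0,-0.09,0],[0.0876,0,0,-0.11,0],[0.0876,0,0,-0.13,0],[0.0876,0,0,-0.14,0],[0.0876,0,0,-0.14,0],[0.0876,0,0,-0.14,0],[0.0876,0,0,-0.14,0]]]'; python3 -c "
from h import *
print(at('scene',240+290/6,130+165/6,.158))
import cv2
from station import grab_frame
cv2.imwrite('pics/s13.png',cv2.convertScaleAbs(cv2.resize(grab_frame('scene')[130:230,240:340],None,fx=6,fy=6,interpolation=cv2.INTER_CUBIC),alpha=1.5))"
```

```text
t: 21.33
eef_pos: [0.4434, -0.0247, 0.2515]
ee_rot: [-3.141, -0.002, -1.909]
force: [0.6, -0.2, -0.0]
width: 0.0876
[ 0.44305174 -0.02224646  0.158     ]
```

View pics/s13.png

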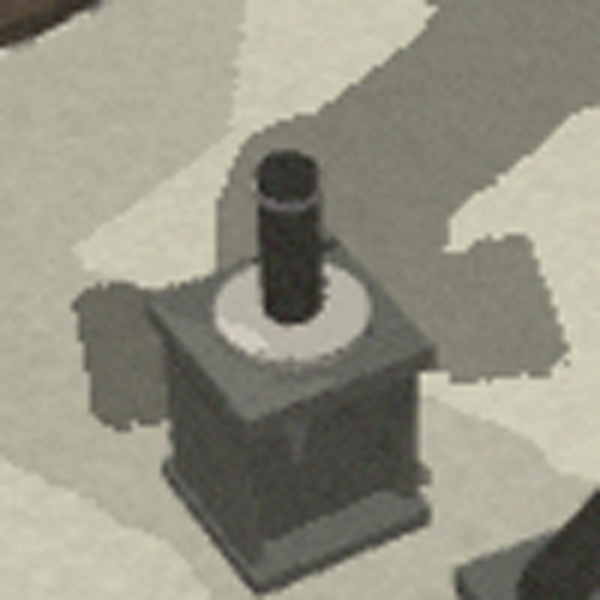

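The probe hangs upright with its disc flat on the plate, centred at about (293,310), and the gripper is clear. Handing in.

```bash
python3 -c "
from station import arm
print(arm.job_done())"
```

```text
the job is handed in; nothing more can be done
None
```

I took the leak probe from its stand and swept its tip along the long manifold's joint from the hose-nozzle end to the plain end. I then lowered it back into its own stand, released it and handed the job in at about 21 s of the 61 s allowed; no verdict is reported.

- **Sweep:** the tip moved at about 3 cm/s, held about 12 mm above the line. Pictures at the start, middle and end showed it over the line. Measured forces stayed under about 2 N, with no sign of contact.
- **Last checks:** the final picture shows the probe upright, its disc flat on the plate, and the open gripper clear, 14 cm above where it let go. The handle top is at about (0.443, -0.022), within about 6 mm of the plate centre.
- **Disagreements:**
  - After the first carry the probe looked tilted, but projecting an upright probe into the picture showed it was perspective.
  - A rough reading of the half-hidden hole was about 8–10 mm off the plate centre. I used the plate corners and the original probe position instead, and the probe went in freely.

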